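# Slide the bolt bin into its bay and press its label holder onto the shelf lip

## Task

On the bench shelf, slide the blue bolt bin sideways along the shelf, without lifting it, into the empty yellow-taped bay, and leave it standing square inside the tape. Then take the orange label holder from the table and push it down over the shelf's green front lip, at the middle of that bay and with the label facing out to the front, until it is fully home, and finish holding it there, pressed down firmly and not let go, because its adhesive pad has yet to take. Leave the red and grey bins and the spray can where they are.

Things in the scene. Friction and masses are not known exactly. Their poses are not given: they have to be found in the camera images.
- bay (a point): centre of the yellow tape outline of the empty bay, on top of the shelf board, 90 mm above the table. Inside the tape the bay measures 160 mm (x) by 120 mm (y). Axes are the shelf's: x from the front lip towards the back, y along the shelf to the left seen from the robot, z up. The shelf is fixed and may stand a little turned.
- lip (a point): point on the top edge of the shelf's upright green front lip, at the middle of the bay: 115 mm in front (-x) of bay and 25 mm above the board; axes as bay. The lip is steel, 4 mm thick (x) with this point at mid-thickness, and runs along y; in front its face goes on 25 mm below the board. About 43 mm of free board lies between lip and bins.
- bolt_bin_center (a point): centre, half-way up, of the blue open bin of bolts, loose on the shelf board: 140 (x) by 100 (y) by 70 mm high, 0.4 to 0.9 kg. Side walls at y = +-50 mm along x, with a rim 8 mm thick (inward from the outer face) and 10 mm high that can be pinched from above; rim level on the rear 105 mm, falling to 40 mm height at the front (-x). Bolts reach up to 40 mm above its underside.
- holder_center (a point): centre, half-way up, of the loose orange plastic label holder: 64 mm long (y), 58 mm high, 70 g, standing upright on the table on its two jaws. From 7 mm below to 29 mm above this point it is a flat upright label frame 10 mm thick (x), white label on its -x face, which can be pinched across its thickness from above.
- holder_slot (a point): middle of the ceiling of the slot in the foot, with the yellow adhesive pad, 15 mm below holder_center. The slot runs along y, is 9 mm wide (x) and 14 mm deep, flares to 17 mm at its open lower mouth; jaws either side, foot 23 mm thick over all. It slips loosely over the lip and stops hard with this ceiling on the lip's top edge: fully home. A firm press for the pad is 10 to 20 N, at least 5 N.
- holder_label (a point): middle of the holder's label face, on its -x side, 11 mm above and 5 mm in front of holder_center
- holder: the label holder as a body; origin at the middle of its underside, 29 mm below holder_center, same axes
- bolt_bin: the blue bin as a body; origin at the centre of its underside, 35 mm below bolt_bin_center, same axes
- shelf: the fixed sheet-steel shelf, 700 mm long (y), 230 mm deep (x), board top 90 mm above the table, upstand 40 mm high at the back; origin on the table under the middle of the board
- nut_bin: red bin of brass nuts, shaped like the blue one, on the left (+y) end of the shelf; origin at the centre of its underside. Bystander
- washer_bin: grey bin of washers, shaped like the blue one, on the right (-y) end of the shelf; origin at the centre of its underside. Bystander
- spray_can: spray can, 54 mm across, 150 mm high, standing on the table; origin at the centre of its underside. Bystander
Things that resemble listed ones, but are neither listed nor needed, are in the scene too. Of the things shaped like the holder, the orange one is meant.

How it is judged (in metres and radians):
On the way, in this order (a step that is already met when the one before it is completed fails the run):
1. the blue bin stands square inside the tape, let go (x of bolt_bin_center in the frame of bay between -0.011 and 0.011 m and y of bolt_bin_center in the frame of bay between -0.011 and 0.011 m and z of bolt_bin_center in the frame of bay between 0.031 and 0.039 m and angle between the x axis of bolt_bin_center and the x axis of bay, either way round below 0.12 rad and contact force between the fingers and bolt_bin below 0.5 N), for 0.3 s.
2. the label holder is fully home on the lip at the middle of the bay, label out (x of holder_center in the frame of bay between -0.119 and -0.111 m and y of holder_center in the frame of bay between -0.015 and 0.015 m and z of holder_center in the frame of bay between 0.0375 and 0.0425 m and angle between holder_center's own z axis and vertical below 0.1 rad and angle between the y axis of holder_center and the y axis of bay, either way round below 0.1 rad and x of holder_label in the frame of bay below -0.115 m), for 0.2 s.
At the end, for the whole second after the job is handed in: Robot still holds the holder, at rest, pressing on the shelf over 5 N: home on the lip (2.5 mm in height, 4 mm across), within 15 mm of the bay's middle, straight and upright within 0.1 rad, label out. Blue bin untouched, on the board, within 11 mm of the bay's centre and 0.12 rad of square (all of step 1 and all of step 2 and contact force between holder and shelf above 5 N and contact force between the fingers and holder above 3 N and linear speed of holder below 0.02 m/s); the arm keeps its last pose, push and grip.
It fails at once if the blue bin was lifted (over 8 mm) or tipped (height (world z) of bolt_bin_center above 0.133 m or angle between bolt_bin_center's own z axis and vertical above 0.12 rad).
It fails at once if another bin or the spray can was disturbed (moved over 15 mm) (distance of any of nut_bin, washer_bin, spray_can from where it was at the start of the episode above 0.015 m).
It also fails if it takes over 51 s, if anything falls off the work surface, if the arm or the gripper's body presses on something with over 40 N, if the wrist force passes 120 N, or if a joint passes its speed limit or range.

## Robot

A 6-joint arm with a two-finger parallel gripper is mounted at the origin on the work surface. World frame = base frame: x ahead of the robot, y to its left, z up, the work surface at z = 0. Lengths are in m, angles in degrees, forces in N, time in s.
With the tool pointing down it reaches from about 0.275 to 0.775 m from the base axis. Payload 14.6 kg.
Tool frame: the origin (TCP) lies at the very end of the fingers, on their centre line; the grasp point (between the pads) lies 19 mm behind it (grip_depth is the distance from the TCP to the grasp point, in m); z points along the fingers, y is the line along which they close (so a half turn about z gives the same grasp; the last joint's range is limited). The gripper opens to 85 mm and grips with 20 to 120 N. Pads are 22 mm wide; open, the fingers measure 114 mm over their backs; the gripper's body (76 mm by 85 mm) begins 54 mm behind the grasp point. The pads swing forward as they close: fully open they stand 13 mm farther back than shut.
Start: joints at [-76.851, 15.075, -2.767, 72.158, 0, 81.102], TCP at [0.197, -0.487, 0.231] pointing down, gripper open.
Joint ranges: [-151.79, 151.79], [-50.71, 97.33], [-67.44, 78.34], [-121.81, 120.89], [-77.56, 73.72], [-180, 180]. Speed limits (degrees/s): [108.29, 108.29, 147.25, 159.86, 180, 180].

## Interface

Orientations are given as [roll, pitch, yaw] about the fixed x, y, z axes, in that order (R = Rz(yaw) Ry(pitch) Rx(roll)).
In Python, from workcell import * gives the robot as it stands.
- The arm moves only by the tool arm_command, never from a script. Its argument "steps" is a list of rows, each a list of 3 entries, a list of its own where there are three numbers: the shift along the tool's x, y, z in mm, then the turn, a rotation vector about the tool's x, y, z in degrees, then the opening, from -1 (shut) to 1 (fully open). A call has 1 to 12 rows; each row is the pose to reach, as a shift and turn from the pose commanded when the call began, along the tool's axes at that moment; what a row does not reach only later rows make up. A row lasts 1/12 s, in which the tool goes at most 41.7 mm and 7.16 degrees, less where a joint would pass 70% of its speed; a pose out of reach is approached as far as the arm can. A call with a gripper value outside its range is refused whole. The fingers move at their own pace and stop on an object; "newtons" is the grip in N (left out, the last holds). Time passes only in rows, so rows that repeat a pose let the fingers close. It gives the time, the measured TCP pose, the force, the opening and the grip force at its end, in the units of the state.
- state(): the state, without advancing time (a new reading comes with each control period).
- camera(name): name is "scene" or "top"; returns a dict with "color" (480x640x3 uint8, red, green, blue), "vfov" (degrees; the focal length in pixels is half the picture's height over the tangent of half this angle, whatever the lens; pixels are square), "cx", "cy" (the principal point, pixels), "R" (3x3) and "t" (3): a world point X has camera coordinates R X + t. Camera axes: x right, y down, z forward; pixel columns grow to the right and rows downward; lengths in m; the calibration is good to about 2 mm. A picture is of the moment at which its call begins. There is no depth.
- job_done(): hands the job in; it is judged then, once.
The state is a dict: "time_s": time; "joints": joint angles; "dq": joint speeds; "effort": joint torques, N m; "ee_pos": TCP position; "tcp_rot": TCP orientation; "ft_force": force on the tool from outside, world axes, zero at the start; "wrist_torque": the same for the moment, N m; "finger_gap": opening from 0.0 (shut) to 1.0 (fully open); "grip_force": force on a finger pad.
Only numpy, scipy, OpenCV 4.12 (cv2) and the standard library are available. Lean on these libraries where they do the work, as an engineer would, in place of code of your own. Each camera call takes 0.05 s, during which the arm holds its last target. There are 200 camera calls.

## Working session

There is one attempt and no reset: what is moved stays moved. The work goes in short steps, Python scripts to look and compute and a tool call to move; the robot and the scene stay as the last step left them, time stands still between calls to the robot, and variables do not carry over. Pictures are saved under pics/ and viewed, at most 10 in all, crops included, and the job is handed in when it is done.

Besides the shell and the picture viewer there is one more tool, called as name([rows], argument=value, ...), one row to a line, values as JSON. arm_command: Moves the arm, as the interface text tells. Its arguments: {"type":"object","properties":{"steps":{"type":"array"},"newtons":{"type":"number"}},"required":["steps"]}

```bash
mkdir -p pics; python3 - <<'E'
from workcell import *
import cv2,pickle
for n in("scene","top"):
    c=camera(n); cv2.imwrite(f"pics/{n}0.png",c["color"][:,:,::-1]); pickle.dump(c,open(f"{n}0.pkl","wb"))
    print(n,c["vfov"],c["cx"],c["cy"],c["R"],c["t"], c.keys())
print(state())
E
```

```text
scene 43.29795705257236 298.4749339038829 234.42294464109676 [[-0.29625102  0.95508558 -0.0068463 ]
 [ 0.73642671  0.22385055 -0.63840945]
 [-0.60820311 -0.19417125 -0.76966649]] [ 0.11386772 -0.32595652  1.8528878 ] dict_keys(['color', 'vfov', 'cx', 'cy', 'R', 't'])
top 56.959814913209186 317.31793206994126 240.77934725919033 [[-0.02450929 -0.99956386 -0.01647391]
 [-0.99777997  0.02547962 -0.06152976]
 [ 0.06192267  0.01492928 -0.99796929]] [0.07373857 0.50719963 0.87056663] dict_keys(['color', 'vfov', 'cx', 'cy', 'R', 't'])
{'time_s': 0.1, 'joints': array([-7.68526025e+01,  1.50960826e+01, -2.80052084e+00,  7.21573046e+01,
        1.16007019e-03,  8.11019761e+01]), 'dq': array([-0.08160019, -0.05673568, -0.03942291, -0.02062694, -0.05010775,
        0.01597414]), 'effort': array([ 4.84605931e-03, -6.38576818e+01,  3.85063934e+01,  1.00086542e-02,
       -6.66940934e-06,  1.88869473e-05]), 'ee_pos': array([ 0.1969993 , -0.48637688,  0.23087075]), 'tcp_rot': array([-1.79946920e+02, -9.48440208e-03,  2.20454165e+01]), 'ft_force': array([-0.4089761 ,  0.52230329, -1.53045669]), 'wrist_torque': array([0.01277326, 0.01275137, 0.00589336]), 'grip_force': 0.0, 'finger_gap': 1.0001310000895058}
```

View pics/scene0.png

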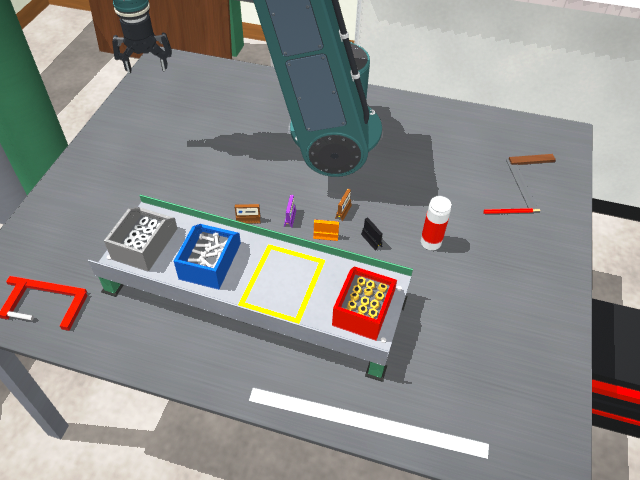

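View pics/top0.png

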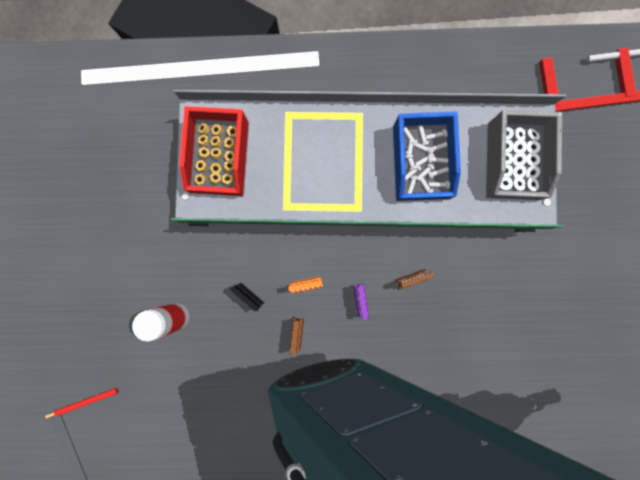

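```bash
cat > h.py <<'E'
import numpy as np,cv2,pickle
def load(n): return pickle.load(open(n+".pkl","rb"))
def F(c): return 240/np.tan(np.radians(c["vfov"])/2)
def ray(c,u,v,z):
    d=c["R"].T@np.array([(u-c["cx"])/F(c),(v-c["cy"])/F(c),1]); o=-c["R"].T@c["t"]
    return o+d*(z-o[2])/d[2]
def proj(c,X):
    p=c["R"]@np.array(X)+c["t"]; return p[:2]/p[2]*F(c)+[c["cx"],c["cy"]]
def mask(c,lo,hi,box):
    m=cv2.inRange(cv2.cvtColor(c["color"],cv2.COLOR_RGB2HSV),lo,hi)
    o=np.zeros_like(m); x0,y0,x1,y1=box; o[y0:y1,x0:x1]=m[y0:y1,x0:x1]; return o
def quad(m):
    p=np.argwhere(m)[:,::-1].astype(np.float32); return cv2.minAreaRect(p),cv2.boxPoints(cv2.minAreaRect(p))
E
python3 - <<'E'
from h import *
np.set_printoptions(precision=4,suppress=True)
t=load("top0"); s=load("scene0")
a=cv2.resize(s["color"][185:255,220:400],None,fx=4.4,fy=4.4,interpolation=3); b=cv2.resize(t["color"][260:330,220:400],None,fx=4.4,fy=4.4,interpolation=3)
cv2.imwrite("pics/crop0.png",np.vstack([a,b])[:600,:800,::-1])
for n,c,box in(("top",t,(270,100,375,220)),("scene",s,(230,235,335,330))):
    m=mask(c,(25,150,120),(35,255,255),box)
    cn=max(cv2.findContours(m,0,2)[0],key=cv2.contourArea)
    q=cv2.approxPolyDP(cv2.convexHull(cn),6,True)[:,0]
    w=np.array([ray(c,*p,.09) for p in q]); print(n,q.tolist(),w,w.mean(0), np.linalg.norm(w-np.roll(w,1,0),axis=1))
E
```

```text
Traceback (most recent call last):
ValueError: max() iterable argument is empty
```

View pics/crop0.png

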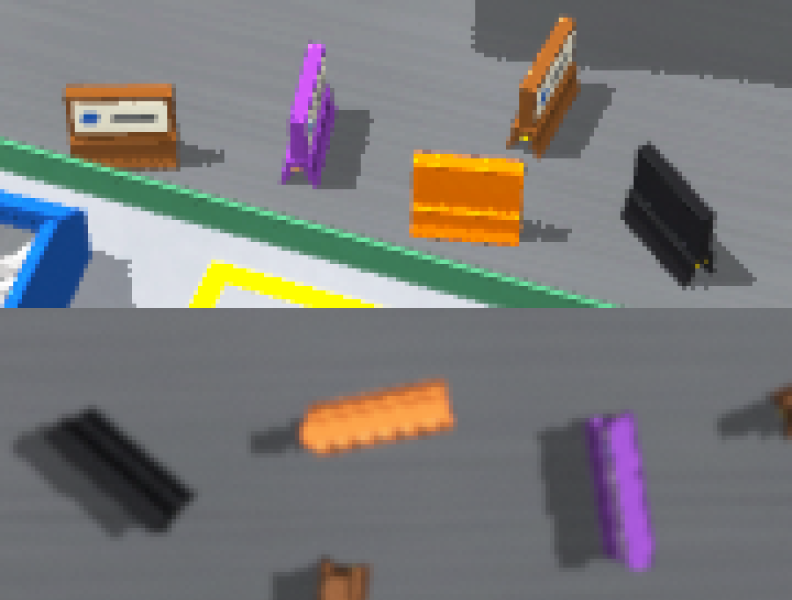

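Candidates shaped like the holder in the scene picture are orange (326,230), brown (248,213) and (344,204), purple (290,210) and black (372,233). The one at (326,230) is the pure orange one. Its label faces away from the scene camera, so towards the robot (-x).

```bash
python3 - <<'E'
from h import *
np.set_printoptions(precision=4,suppress=True)
t=load("top0"); s=load("scene0")
print(t["color"][150,287],t["color"][285,305],t["color"][150,402], s["color"][230,326],s["color"][290,313],s["color"][260,185])
for n,c,box in(("top",t,(270,100,375,220)),("scene",s,(230,235,335,330))):
    m=mask(c,(22,120,100),(38,255,255),box)
    q=cv2.approxPolyDP(cv2.convexHull(np.argwhere(m)[:,::-1].astype(np.int32)),8,True)[:,0]
    w=np.array([ray(c,*p,.09) for p in q]); print(n,q.tolist(),w,w.mean(0), np.linalg.norm(w-np.roll(w,1,0),axis=1))
for n,c,box in(("top",t,(390,100,465,205)),("scene",s,(170,215,245,290))):
    m=mask(c,(108,120,60),(125,255,255),box)
    q=cv2.approxPolyDP(cv2.convexHull(np.argwhere(m)[:,::-1].astype(np.int32)),4,True)[:,0]
    print(n,"bin",q.tolist(),np.array([ray(c,*p,.16) for p in q]),np.array([ray(c,*p,.09) for p in q]))
for n,c,box in(("top",t,(280,270,330,300)),("scene",s,(310,215,345,245))):
    m=mask(c,(8,150,120),(24,255,255),box); r,q=quad(m)
    print(n,"hold",r,q.tolist(),[ray(c,*p,.058) for p in q],[ray(c,*p,0) for p in q])
    # green lip
for n,c,box in(("top",t,(165,210,570,235)),):
    m=mask(c,(45,60,30),(90,255,255),box); p=np.argwhere(m)
    for u in range(190,560,60):
        k=p[p[:,1]==u][:,0]; 
        if len(k): print("lip",u,k.min(),k.max(),ray(c,u,k.min()-.5,.115),ray(c,u,k.max()+.5,.115))
E
```

```text
[253 253 110] [252 164  75] [ 76 146 246] [204  99   0] [222 226 233] [ 18  68 141]
top [[361, 114], [360, 209], [284, 208], [286, 113]] [[ 0.7393 -0.0274  0.09  ]
 [ 0.561  -0.0202  0.09  ]
 [ 0.5666  0.12    0.09  ]
 [ 0.7455  0.1127  0.09  ]] [0.6531 0.0463 0.09  ] [0.1403 0.1785 0.1403 0.1791]
scene [[324, 260], [298, 323], [238, 304], [268, 244]] [[ 0.5657  0.1195  0.09  ]
 [ 0.7467  0.112   0.09  ]
 [ 0.739  -0.0297  0.09  ]
 [ 0.5584 -0.0218  0.09  ]] [0.6525 0.045  0.09  ] [0.1415 0.1812 0.1418 0.1808]
top bin [[455, 195], [397, 199], [394, 125], [399, 114], [457, 113], [460, 172]] [[ 0.5711 -0.1744  0.16  ]
 [ 0.567  -0.077   0.16  ]
 [ 0.6939 -0.0764  0.16  ]
 [ 0.7128 -0.0856  0.16  ]
 [ 0.7115 -0.1839  0.16  ]
 [ 0.61   -0.1845  0.16  ]] [[ 0.5822 -0.1954  0.09  ]
 [ 0.5777 -0.0888  0.09  ]
 [ 0.7166 -0.0881  0.09  ]
 [ 0.7372 -0.0982  0.09  ]
 [ 0.7358 -0.2058  0.09  ]
 [ 0.6247 -0.2064  0.09  ]]
scene bin [[239, 234], [240, 243], [218, 289], [179, 279], [174, 262], [196, 225]] [[ 0.6022 -0.0731  0.16  ]
 [ 0.6263 -0.0616  0.16  ]
 [ 0.7571 -0.0618  0.16  ]
 [ 0.7575 -0.
[... 1061 characters left out ...]
 0.058 ]), array([0.4043, 0.0495, 0.058 ]), array([0.3893, 0.1195, 0.058 ]), array([0.4716, 0.1368, 0.058 ])] [array([0.4407, 0.0566, 0.    ]), array([0.3546, 0.0358, 0.    ]), array([0.3388, 0.1093, 0.    ]), array([0.4252, 0.1275, 0.    ])]
lip 190 219 222 [0.5486 0.287  0.115 ] [0.5414 0.2871 0.115 ]
lip 250 220 223 [0.544  0.1791 0.115 ] [0.5368 0.1792 0.115 ]
lip 310 221 224 [0.5394 0.0717 0.115 ] [0.5322 0.0719 0.115 ]
lip 370 222 225 [ 0.5348 -0.0352  0.115 ] [ 0.5276 -0.0349  0.115 ]
lip 430 223 226 [ 0.5302 -0.1415  0.115 ] [ 0.5231 -0.1413  0.115 ]
lip 490 224 227 [ 0.5256 -0.2474  0.115 ] [ 0.5185 -0.2471  0.115 ]
lip 550 225 227 [ 0.5211 -0.3528  0.115 ] [ 0.5158 -0.3525  0.115 ]
```

arm_command([
  [[512, -79, 0], [0, 0, -65.5], 0.4],
  [[512, -79, 0], [0, 0, -65.5], 0.4],
  [[512, -79, 0], [0, 0, -65.5], 0.4],
  [[512, -79, 0], [0, 0, -65.5], 0.4],
  [[512, -79, 0], [0, 0, -65.5], 0.4],
  [[512, -79, 0], [0, 0, -65.5], 0.4],
  [[512, -79, 0], [0, 0, -65.5], 0.4],
  [[512, -79, 0], [0, 0, -65.5], 0.4],
  [[512, -79, 0], [0, 0, -65.5], 0.4],
  [[512, -79, 0], [0, 0, -65.5], 0.4],
  [[512, -79, 0], [0, 0, -65.5], 0.4],
  [[512, -79, 0], [0, 0, -65.5], 0.4],
])

```text
time_s: 1.1
ee_pos: [0.6279, -0.2288, 0.231]
tcp_rot: [-180.0, -0.0, 87.6]
ft_force: [-1.0, -0.5, -0.1]
finger_gap: 0.703
grip_force: 0.0
```

arm_command([
  [[7, 15, 0], [0, 0, 0], 0.4],
  [[7, 15, 20], [0, 0, 0], 0.4],
  [[7, 15, 20], [0, 0, 0], 0.4],
])

```text
time_s: 1.35
ee_pos: [0.6418, -0.2228, 0.2077]
tcp_rot: [-179.8, -0.1, 87.6]
ft_force: [-1.4, 0.6, -0.9]
finger_gap: 0.699
grip_force: 0.0
```

```bash
python3 - <<'E'
from workcell import *
import cv2,pickle
print({k:state()[k] for k in("ee_pos","tcp_rot","joints")})
a=[]
for n in("top","scene"):
    c=camera(n); pickle.dump(c,open(f"{n}1.pkl","wb"))
    x,y=(340,80) if n=="top" else (80,160)
    a.append(cv2.resize(c["color"][y:y+150,x:x+200],None,fx=2,fy=2,interpolation=3))
import numpy as np
cv2.imwrite("pics/c1.png",np.hstack(a)[:,:,::-1])
E
```

```text
{'ee_pos': array([ 0.64178702, -0.22283487,  0.20765912]), 'tcp_rot': array([-1.79766318e+02, -9.88654265e-02,  8.76431203e+01]), 'joints': array([-2.60106869e+01,  3.15107914e+01,  2.01840348e+01,  7.89269582e+01,
       -3.19642973e-03,  6.63459983e+01])}
```

View pics/c1.png

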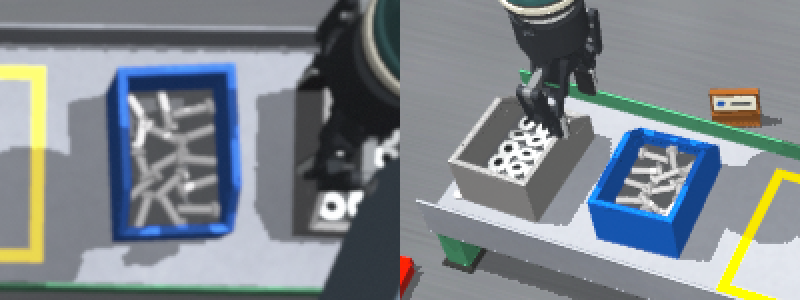

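The picture shows the fingers above the gap, near the grey bin's left wall (left crop, about (300,100)). I'll check that gap in numbers.

```bash
python3 - <<'E'
from h import *
np.set_printoptions(precision=4,suppress=True)
t=load("top0")
m=mask(t,(0,0,50),(179,255,150),(470,100,568,205))
print(t["color"][160,462:510].tolist())
for u in(486,490,500,504): print(u,ray(t,u,160,.09),ray(t,u,160,.16))
for y in(-.211,-.233): print(proj(load("scene0"),(.64,y,.12)),proj(t,(.64,y,.12)))
E
```

```text
[[179, 184, 195], [179, 184, 195], [181, 185, 197], [182, 186, 198], [179, 183, 196], [165, 170, 181], [136, 139, 149], [116, 120, 128], [114, 117, 124], [113, 116, 123], [113, 115, 123], [112, 116, 122], [112, 116, 122], [112, 116, 122], [112, 115, 123], [112, 116, 123], [112, 116, 123], [113, 116, 124], [114, 117, 125], [114, 116, 124], [113, 116, 123], [112, 115, 123], [112, 116, 123], [111, 113, 120], [99, 102, 107], [74, 74, 77], [61, 61, 62], [61, 61, 62], [61, 60, 61], [60, 60, 62], [59, 59, 61], [60, 59, 61], [61, 61, 62], [61, 61, 63], [59, 59, 60], [60, 60, 61], [61, 61, 62], [63, 62, 63], [80, 79, 81], [125, 123, 125], [170, 168, 170], [182, 181, 183], [179, 179, 180], [176, 178, 179], [180, 182, 185], [204, 207, 211], [236, 238, 240], [248, 250, 250]]
486 [ 0.6458 -0.2552  0.09  ] [ 0.6292 -0.229   0.16  ]
490 [ 0.6456 -0.2625  0.09  ] [ 0.629  -0.2357  0.16  ]
500 [ 0.645  -0.2808  0.09  ] [ 0.6285 -0.2525  0.16  ]
504 [ 0.6448 -0.2882  0.09  ] [ 0.6283 -0.2592  0.16  ]
[179.4148 243.6347] [467.3416 159.7845]
[170.8047 241.5047] [479.7662 159.4356]
```

arm_command([
  [[0, 0, 25], [0, 0, 0], 0.4],
  [[0, 0, 55], [0, 0, 0], 0.4],
  [[0, 0, 85], [0, 0, 0], 0.4],
  [[0, 0, 103], [0, 0, 0], 0.4],
  [[0, 0, 106], [0, 0, 0], 0.4],
  [[5, 0, 106], [0, 0, 0], 0.4],
  [[12, 0, 106], [0, 0, 0], 0.4],
  [[18, 0, 106], [0, 0, 0], 0.4],
  [[23, 0, 106], [0, 0, 0], 0.4],
  [[28, 0, 106], [0, 0, 0], 0.4],
  [[33, 0, 106], [0, 0, 0], 0.4],
  [[38, 0, 106], [0, 0, 0], 0.4],
])

```text
time_s: 2.45
ee_pos: [0.6438, -0.1862, 0.106]
tcp_rot: [179.9, 0.1, 87.5]
ft_force: [-0.6, -3.9, 2.4]
finger_gap: 0.698
grip_force: 0.0
```

arm_command([
  [[8, 0, 0], [0, 0, 0], 0.4],
  [[16, 0, 0], [0, 0, 0], 0.4],
  [[24, 0, 0], [0, 0, 0], 0.4],
  [[32, 0, 0], [0, 0, 0], 0.4],
  [[40, 0, 0], [0, 0, 0], 0.4],
  [[48, 0, 0], [0, 0, 0], 0.4],
  [[56, 0, 0], [0, 0, 0], 0.4],
  [[64, 0, 0], [0, 0, 0], 0.4],
  [[71, 0, 0], [0, 0, 0], 0.4],
  [[77, 0, 0], [0, 0, 0], 0.4],
  [[81, 0, 0], [0, 0, 0], 0.4],
  [[83, 0, 0], [0, 0, 0], 0.4],
])

```text
time_s: 3.45
ee_pos: [0.6471, -0.1028, 0.1055]
tcp_rot: [180.0, 0.0, 87.6]
ft_force: [0.8, -5.6, 2.2]
finger_gap: 0.698
grip_force: 0.0
```

arm_command([
  [[6, 0, 0], [0, 0, 0], 0.4],
  [[13, 0, 0], [0, 0, 0], 0.4],
  [[20, 0, 0], [0, 0, 0], 0.4],
  [[27, 0, 0], [0, 0, 0], 0.4],
  [[34, 0, 0], [0, 0, 0], 0.4],
  [[41, 0, 0], [0, 0, 0], 0.4],
  [[48, 0, 0], [0, 0, 0], 0.4],
  [[55, 0, 0], [0, 0, 0], 0.4],
  [[60, 0, 0], [0, 0, 0], 0.4],
  [[65, 0, 0], [0, 0, 0], 0.4],
  [[68, 0, 0], [0, 0, 0], 0.4],
  [[69, 0, 0], [0, 0, 0], 0.4],
])

```text
time_s: 4.45
ee_pos: [0.6499, -0.034, 0.1054]
tcp_rot: [180.0, 0.0, 87.6]
ft_force: [-0.1, -5.7, 1.8]
finger_gap: 0.697
grip_force: 0.0
```

```bash
cat > binpose.py <<'E'
from workcell import *
from h import *
import sys
from scipy.optimize import least_squares
np.set_printoptions(precision=4,suppress=True)
k=sys.argv[1]; print({q:np.round(state()[q],4) for q in("time_s","ee_pos","tcp_rot")})
B=np.array([.653,.0457,.09]); a=np.radians(-2.4); S=np.array([[np.cos(a),-np.sin(a),0],[np.sin(a),np.cos(a),0],[0,0,1]])
# outline of the bin: fit hull of the side profile to the blue silhouette
prof=[(-70,0),(70,0),(70,70),(-35,70),(-70,40)]
V=np.array([[x,y,z] for x,z in prof for y in(-50,50)])/1e3
im=[]
for n in("scene",):
    c=camera(n); pickle.dump(c,open(n+k+".pkl","wb")); im.append((c,(170,215,345,345)))
c=camera("top"); pickle.dump(c,open("top"+k+".pkl","wb")); im.append((c,(262,100,465,212)))
P=[]
for c,box in im:
    m=mask(c,(105,110,50),(125,255,255),box); h=cv2.convexHull(np.argwhere(m)[:,::-1].astype(np.int32)); P.append((c,h))
def res(p,full=False):
    ct,st=np.cos(p[2]),np.sin(p[2]); W=(V@np.array([[ct,-st,0],[st,ct,0],[0,0,1]]).T+[p[0],p[1],0])@S.T+B
    r=[]
    for c,h in P:
        g=np.array([proj(c,w) for w in W],np.float32); hull=cv2.convexHull(g)
        r+=[cv2.pointPolygonTest(hull,(float(q[0]),float(q[1])),True) for q in h[:,0]]
    return np.array(r)
s=least_squares(res,[0,float(sys.argv[2]),0],loss="soft_l1",x_scale=[.01,.01,.1],diff_step=1e-3)
print("bin in bay x,y,yaw",s.x,"rms px",np.sqrt((s.fun**2).mean()))
E
python3 binpose.py 2 -0.02; python3 - <<'E'
import sys; sys.path.insert(0,'.')
import os; os.chdir('.')
from h import *
a=[cv2.resize(load(n+"2")["color"][y:y+150,x:x+200],None,fx=2,fy=2,interpolation=3) for n,x,y in(("top",240,80),("scene",190,200))]
cv2.imwrite("pics/c2.png",np.hstack(a)[:,:,::-1])
E
```

```text
{'time_s': np.float64(4.45), 'ee_pos': array([ 0.6499, -0.034 ,  0.1054]), 'tcp_rot': array([179.9957,   0.0082,  87.5587])}
bin in bay x,y,yaw [-0.0003 -0.0179 -0.    ] rms px 0.7793556210372787
```

View pics/c2.png

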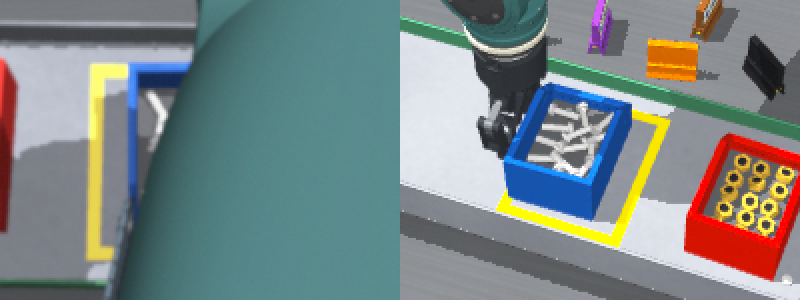

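The bin is square with its left part inside the tape; right crop shows it at about (570,150), roughly 18 mm short.

arm_command([
  [[5, 0, 0], [0, 0, 0], 0.4],
  [[10, 0, 0], [0, 0, 0], 0.4],
  [[14, 0, 0], [0, 0, 0], 0.4],
  [[17, 0, 0], [0, 0, 0], 0.4],
  [[18, 0, 0], [0, 0, 0], 0.4],
  [[18, 0, 0], [0, 0, 0], 0.4],
  [[8, 0, 0], [0, 0, 0], 0.4],
  [[-8, 0, 0], [0, 0, 0], 0.4],
  [[-12, 0, -20], [0, 0, 0], 0.4],
  [[-12, 0, -60], [0, 0, 0], 0.4],
  [[-12, 0, -100], [0, 0, 0], 0.4],
  [[-12, 0, -130], [0, 0, 0], 0.4],
])

```text
time_s: 5.55
ee_pos: [0.6492, -0.0479, 0.2384]
tcp_rot: [179.9, 0.0, 87.5]
ft_force: [1.3, 0.6, 0.9]
finger_gap: 0.7
grip_force: 0.0
```

```bash
python3 binpose.py 3 0; python3 - <<'E'
import sys,os; os.chdir('.'); sys.path.insert(0,'.')
from h import *
# orange holder: fit frame+foot in scene (and top from initial)
from scipy.optimize import least_squares
f=[(-5,22),(5,22),(5,58),(-5,58),(-11.5,0),(11.5,0),(11.5,18),(-11.5,18)]
V=np.array([[x,y,z] for x,z in f for y in(-32,32)])/1e3
P=[]
for c,box in((load("scene0"),(305,210,345,245)),(load("top0"),(280,270,330,300))):
    h=cv2.convexHull(np.argwhere(mask(c,(8,130,90),(24,255,255),box))[:,::-1].astype(np.int32)); P.append((c,h))
def res(p):
    ct,st=np.cos(p[2]),np.sin(p[2]); W=V@np.array([[ct,-st,0],[st,ct,0],[0,0,1]]).T+[p[0],p[1],0]
    r=[]
    for c,h in P:
        hull=cv2.convexHull(np.array([proj(c,w) for w in W],np.float32))
        r+=[cv2.pointPolygonTest(hull,(float(q[0]),float(q[1])),True) for q in h[:,0]]
    return np.array(r)
s=least_squares(res,[.423,.087,.18],loss="soft_l1",x_scale=[.01,.01,.1],diff_step=1e-3)
print("holder",s.x,np.degrees(s.x[2]),np.sqrt((s.fun**2).mean()))
c,h=P[1]
# top edges: upper frame at z=.058 in top view
E
```

```text
{'time_s': np.float64(5.55), 'ee_pos': array([ 0.6492, -0.0479,  0.2384]), 'tcp_rot': array([179.8976,   0.0026,  87.4861])}
bin in bay x,y,yaw [0.0004 0.0009 0.0001] rms px 1.0702884270620598
holder [0.42154026 0.08666805 0.20666522] 11.841044840237192 3.566011410425726
```

arm_command([
  [[40, -74, 0], [0, 0, -4], -0.1],
  [[80, -149, 0], [0, 0, -8], -0.1],
  [[125, -233, 0], [0, 0, -13.5], -0.1],
  [[125, -233, 0], [0, 0, -13.5], -0.1],
  [[125, -233, 0], [0, 0, -13.5], -0.1],
  [[125, -233, 0], [0, 0, -13.5], -0.1],
  [[125, -233, 0], [0, 0, -13.5], -0.1],
  [[125, -233, 40], [0, 0, -13.5], -0.1],
  [[125, -233, 80], [0, 0, -13.5], -0.1],
  [[125, -233, 120], [0, 0, -13.5], -0.1],
  [[125, -233, 145], [0, 0, -13.5], -0.1],
  [[125, -233, 150], [0, 0, -13.5], -0.1],
])

```text
time_s: 6.65
ee_pos: [0.4197, 0.0878, 0.0817]
tcp_rot: [-179.7, -0.1, 101.0]
ft_force: [-1.1, 0.0, 0.1]
finger_gap: 0.45
grip_force: 0.0
```

```bash
python3 - <<'E'
from workcell import *
from h import *
print({k:state()[k] for k in("ee_pos","tcp_rot")})
a=[]
for n,x,y in(("scene",260,150),("top",220,220)):
    c=camera(n); pickle.dump(c,open(n+"4.pkl","wb")); a.append(cv2.resize(c["color"][y:y+112,x:x+133],None,fx=3,fy=3,interpolation=3))
cv2.imwrite("pics/c4.png",np.hstack(a)[:,:,::-1])
E
```

```text
{'ee_pos': array([0.41967072, 0.08778228, 0.08172966]), 'tcp_rot': array([-1.79680307e+02, -6.35354284e-02,  1.01007930e+02])}
```

View pics/c4.png

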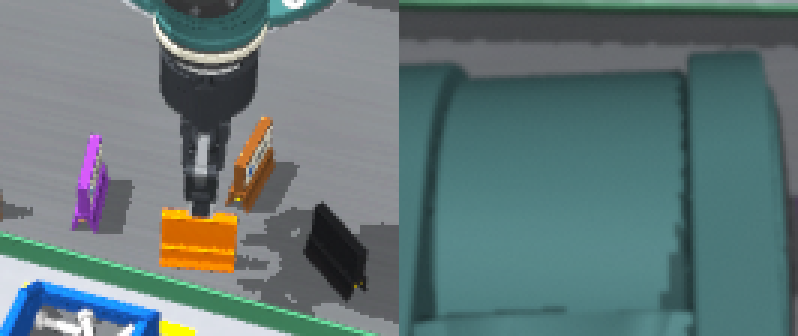

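arm_command([
  [[0, 1, 20], [0, 0, 0], -0.1],
  [[0, 1, 40], [0, 0, 0], -0.1],
  [[0, 1, 53], [0, 0, 0], -0.1],
  [[0, 1, 58], [0, 0, 0], -0.1],
  [[0, 1, 58], [0, 0, 0], -0.1],
  [[0, 1, 58], [0, 0, 0], -0.3],
  [[0, 1, 58], [0, 0, 0], -0.6],
  [[0, 1, 58], [0, 0, 0], -1],
  [[0, 1, 58], [0, 0, 0], -1],
  [[0, 1, 58], [0, 0, 0], -1],
  [[0, 1, 58], [0, 0, 0], -1],
  [[0, 1, 58], [0, 0, 0], -1],
], newtons=60)

```text
time_s: 7.75
ee_pos: [0.4237, 0.0889, 0.0282]
tcp_rot: [179.9, 0.0, 101.1]
ft_force: [-0.9, 0.3, 8.9]
finger_gap: 0.106
grip_force: 62.8
```

arm_command([
  [[0, 0, -20], [0, 0, 0], -1],
  [[0, 0, -55], [0, 0, 0], -1],
  [[0, 0, -90], [0, 0, 0], -1],
  [[0, 0, -125], [0, 0, 0], -1],
  [[-5, 10, -135], [0, 0, 2], -1],
  [[-18, 32, -135], [0, 0, 5], -1],
  [[-32, 56, -135], [0, 0, 8], -1],
  [[-46, 80, -135], [0, 0, 11], -1],
  [[-56, 98, -135], [0, 0, 13], -1],
  [[-59, 104, -135], [0, 0, 13.4], -1],
  [[-59, 104, -135], [0, 0, 13.4], -1],
  [[-59, 104, -135], [0, 0, 13.4], -1],
])

```text
time_s: 8.75
ee_pos: [0.5356, 0.051, 0.1623]
tcp_rot: [-180.0, -0.0, 87.7]
ft_force: [0.1, 0.1, -2.1]
finger_gap: 0.107
grip_force: 61.2
```

```bash
python3 - <<'E'
from workcell import *
from h import *
np.set_printoptions(precision=4,suppress=True)
print({k:state()[k] for k in("ee_pos","tcp_rot","ft_force","time_s")})
a=[]
for n in("scene","top"):
    c=camera(n); pickle.dump(c,open(n+"5.pkl","wb"))
    X=(.5375,.0505,.16); u,v=proj(c,X).astype(int); x=max(0,u-50);y=max(0,v-42)
    print(n,u,v,x,y); a.append(cv2.resize(c["color"][y:y+84,x:x+100],None,fx=4,fy=4,interpolation=3))
cv2.imwrite("pics/c5.png",np.hstack(a)[:,:,::-1])
c=load("scene5")
m=mask(c,(8,150,90),(24,255,255),(230,190,345,260)); r,q=quad(m); print(r,q)
p=state()["ee_pos"]
for dy in(-.032,.032):
  for z in(.031,-.027): print(dy,z,proj(c,p+np.array([.042*dy,dy,z])))
E
```

```text
{'ee_pos': array([0.5356, 0.051 , 0.1623]), 'tcp_rot': array([-179.9553,   -0.0078,   87.6987]), 'ft_force': array([ 0.0855,  0.1409, -2.0657]), 'time_s': 8.75}
scene 299 225 249 183
top 321 218 271 176
((291.27667236328125, 219.60511779785156), (40.36378860473633, 110.0556640625), 84.23736572265625) [[234.5005 205.0504]
 [344.     194.    ]
 [348.0528 234.1598]
 [238.5533 245.2102]]
-0.032 0.031 [286.4946 211.5431]
-0.032 -0.027 [287.0402 228.0276]
0.032 0.031 [313.1648 218.5487]
0.032 -0.027 [312.8691 234.9757]
```

View pics/c5.png

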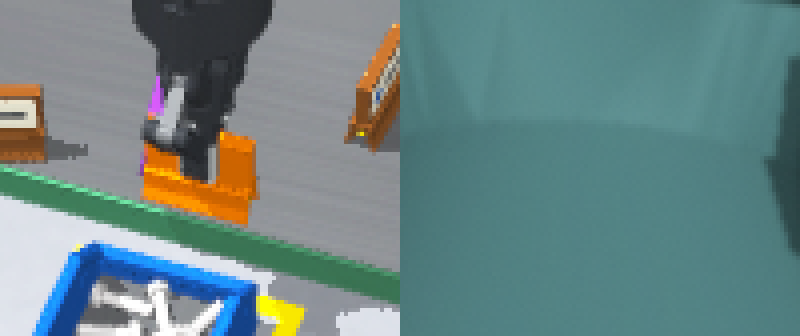

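Held upright in the left crop, foot at x 146–257, which matches the commanded y within 1 mm. Going down.

arm_command([
  [[0, 1.5, 3], [0, 0, 0], -1],
  [[0, 1.5, 8], [0, 0, 0], -1],
  [[0, 1.5, 13], [0, 0, 0], -1],
  [[0, 1.5, 17], [0, 0, 0], -1],
  [[0, 1.5, 21], [0, 0, 0], -1],
  [[0, 1.5, 24], [0, 0, 0], -1],
  [[0, 1.5, 27], [0, 0, 0], -1],
  [[0, 1.5, 29], [0, 0, 0], -1],
  [[0, 1.5, 31], [0, 0, 0], -1],
  [[0, 1.5, 31], [0, 0, 0], -1],
], newtons=90)

```text
time_s: 9.68
ee_pos: [0.5377, 0.0507, 0.131]
tcp_rot: [-180.0, -0.0, 87.6]
ft_force: [-0.5, 0.8, -1.3]
finger_gap: 0.105
grip_force: 90.5
```

arm_command([
  [[0, 0, 1], [0, 0, 0], -1],
  [[0, 0, 1.5], [0, 0, 0], -1],
  [[0, 0, 2], [0, 0, 0], -1],
  [[0, 0, 2.5], [0, 0, 0], -1],
  [[0, 0, 3], [0, 0, 0], -1],
  [[0, 0, 3], [0, 0, 0], -1],
])

```text
time_s: 10.18
ee_pos: [0.538, 0.0508, 0.1293]
tcp_rot: [179.9, -0.0, 87.7]
ft_force: [-5.0, 0.9, 13.8]
finger_gap: 0.102
grip_force: 93.3
```

arm_command([
  [[0, -0.5, 0], [0, 0, 0], -1],
  [[0, -1, 0.2], [0, 0, 0], -1],
  [[0, -1, 0.2], [0, 0, 0], -1],
  [[0, -1, 0.2], [0, 0, 0], -1],
  [[0, -1, 0.2], [0, 0, 0], -1],
  [[0, -1, 0.2], [0, 0, 0], -1],
])

```text
time_s: 10.68
ee_pos: [0.5378, 0.0508, 0.1293]
tcp_rot: [179.8, -0.0, 87.7]
ft_force: [-0.3, 0.5, 12.7]
finger_gap: 0.096
grip_force: 92.8
```

```bash
python3 binpose.py 6 0; python3 - <<'E'
import os,sys; os.chdir('.'); sys.path.insert(0,'.')
from workcell import *
from h import *
s=state(); print({k:np.round(s[k],4) for k in("ee_pos","tcp_rot","ft_force","wrist_torque","grip_force","dq","time_s")})
c=load("scene6"); cv2.imwrite("pics/c6.png",cv2.resize(c["color"][170:290,220:380],None,fx=5,fy=5,interpolation=3)[:,:,::-1])
E
```

```text
{'time_s': np.float64(10.6833), 'ee_pos': array([0.5378, 0.0508, 0.1293]), 'tcp_rot': array([179.8314,  -0.0036,  87.6527])}
{'ee_pos': array([0.5378, 0.0508, 0.1293]), 'tcp_rot': array([ 1.798353e+02, -4.700000e-03,  8.765180e+01]), 'ft_force': array([ 0.3327,  1.1474, 10.9606]), 'wrist_torque': array([-0.0049,  0.0967,  0.0016]), 'grip_force': np.float64(92.815), 'dq': array([-0.0101,  0.1085,  0.0639,  0.1276, -0.0567, -0.0796]), 'time_s': np.float64(10.7833)}Traceback (most recent call last):
  File "binpose.py", line 25, in <module>
    s=least_squares(res,[0,float(sys.argv[2]),0],loss="soft_l1",x_scale=[.01,.01,.1],diff_step=1e-3)
    return func(*args, **kwargs)
    vector_fun = VectorFunction(
        fun_wrapped,
    ...<6 lines>...
        workers=workers
    )
    self._update_fun()
    ~~~~~~~~~~~~~~~~^^
    self.f = self.fun_wrapped(xp_copy(self.x))
             ~~~~~~~~~~~~~~~~^^^^^^^^^^^^^^^^^
    return np.atleast_1d(self.fun(x))
                         ~~~~~~~~^^^
    return self.f(x, *self.args, **self.kwargs)
           ~~~~~~^^^^^^^^^^^^^^^^^^^^^^^^^^^^^^
  File "binpose.py", line 23, in res
    r+=[cv2.pointPolygonTest(hull,(float(q[0]),float(q[1])),True) for q in h[:,0]]
                                                                           ~^^^^^
TypeError: 'NoneType' object is not subscriptable
```

View pics/c6.png

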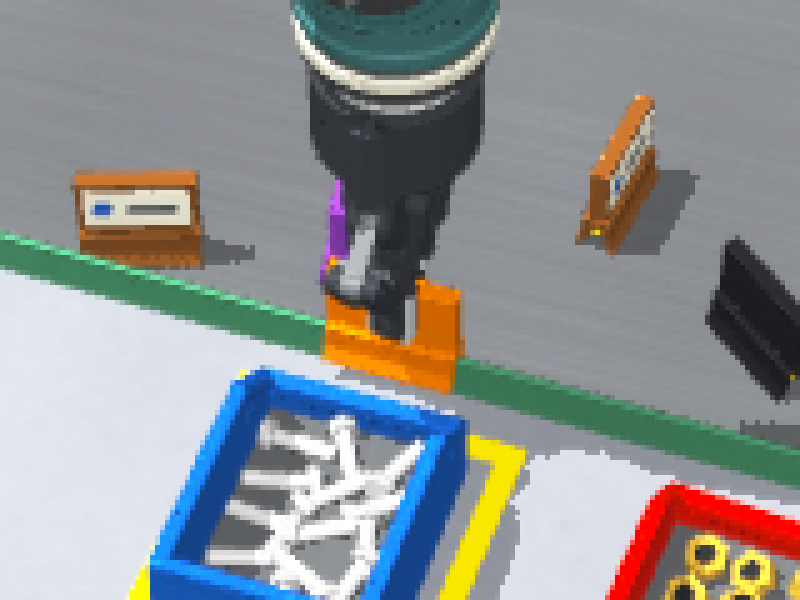

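Seated over the lip; foot at crop (325–460, 320–392). I'll press slightly harder and check the seating height.

arm_command([
  [[0, 0, 0.4], [0, 0, 0], -1],
  [[0, 0, 0.4], [0, 0, 0], -1],
  [[0, 0, 0.4], [0, 0, 0], -1],
  [[0, 0, 0.4], [0, 0, 0], -1],
  [[0, 0, 0.4], [0, 0, 0], -1],
  [[0, 0, 0.4], [0, 0, 0], -1],
])

```text
time_s: 11.28
ee_pos: [0.5379, 0.0508, 0.1293]
tcp_rot: [179.8, -0.0, 87.7]
ft_force: [-1.8, 1.5, 18.0]
finger_gap: 0.101
grip_force: 94.0
```

```bash
python3 - <<'E'
from workcell import *
from h import *
c=load("scene6"); o=np.array([.538,.0505,0])
for n,x,y,z in(("top near right",.005,.032,.159),("top near left",.005,-.032,.159),("foot bottom near right",.0115,.032,.101),("foot bottom left",.0115,-.032,.101)):
    for dz in(0,.004): print(n,dz,(proj(c,o+[x+.042*y,y-.042*x,z+dz])-[220,170])*5)
s=state(); print(s["ft_force"],s["ee_pos"],s["time_s"],s["finger_gap"])
E
```

```text
top near right 0 [458.17607418 304.25304188]
top near right 0.004 [458.26285225 298.62024996]
top near left 0 [327.00219215 269.1576357 ]
top near left 0.004 [326.79848824 263.50416186]
foot bottom near right 0 [452.49547334 393.39832201]
foot bottom near right 0.004 [452.56745744 388.12013038]
foot bottom left 0 [325.09277157 358.42546294]
foot bottom left 0.004 [324.8907542  353.12396501]
[-1.81696168  1.54897424 18.037514  ] [0.53787618 0.0508037  0.12928376] 11.2833 0.10124211213493647
```

```bash
python3 -c "
from workcell import *
print(job_done())"
```

```text
the job is handed in; nothing more can be done
None
```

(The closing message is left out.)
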